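# Shut off and lock the valve of a pressure-test rig

## Robot

A 6-joint arm with a two-finger parallel gripper is mounted at the origin on a cart in front of the work surface, level with it; the furniture and walls round the work are solid. World frame = base frame: x ahead of the robot, y to its left, z up, the work surface at z = 0. Lengths are in m, angles in rad, forces in N, time in s.
With the tool pointing down it reaches from about 0.375 to 0.9 m from the base axis. Payload 3.1 kg.
Tool frame: the origin (TCP) lies midway between the tips of the shut fingers; the grasp point (between the pads) lies behind it (r.pinch_z is the z of the grasp point in the tool frame, in m); z points along the fingers, y is the line along which they close (so a half turn about z gives the same grasp; the last joint's range is limited). The gripper opens to 87 mm and grips with 3 to 60 N. Pads are 19 mm wide; open, the fingers measure 117 mm over their backs; the gripper's body (75 mm by 190 mm) begins 51 mm behind the grasp point.
Start: joints at [0.959, 0.527, 1.433, -0, 1.181, -0.178], TCP at [0.263, 0.567, 0.223] pointing down, gripper open.
Joint ranges: [-3.08, 3.08], [-0.75, 2.2], [0.22, 2.44], [-1.43, 4.57], [0, 2.65], [-2.85, 2.85]. Speed limits (rad/s): [2.79, 2.79, 3.14, 3.14, 3.14, 3.14].

## Interface

Orientations are given as a unit quaternion [x, y, z, w].
In Python, from bench import r, capture, camera_params gives the robot as it stands.
- The arm moves only by the shell command python3 -m crank 'ROWS' [FORCE]. ROWS is JSON, a list of rows, each a list of 3 entries, a list of its own where there are three numbers: the opening, from -1 (shut) to 1 (fully open), then the shift along the tool's x, y, z normalised to -1 to 1, where 1 is 0.03 m, then the turn, a rotation vector about the tool's x, y, z normalised to -1 to 1, where 1 is 0.15 rad. A call has 1 to 8 rows; each row shifts and turns the commanded pose from where the row before left it, along the tool's axes as they then stand; what a row does not reach is not made up. A row lasts 1/10 s, in which the tool goes at most 50 mm and 8.59 degrees, less where a joint would pass 70% of its speed; a pose out of reach is approached as far as the arm can. A call with a number of a shift or a turn outside -1 to 1 is refused whole. A call with a gripper value outside its range is refused whole. The fingers move at their own pace and stop on an object; FORCE is the grip in N (left out, the last holds). Time passes only in rows, so rows that do not move let the fingers close. It gives the time, the measured TCP pose, the force, the opening and the grip force at its end, in the units of the state.
- r.sense(): the state, without advancing time (a new reading comes with each control period).
- capture(name): name is "scene" or "top" or "wrist"; returns the picture (400x640x3 uint8, red, green, blue); there is no depth.
- camera_params(name): a dict with "K" (3x3 intrinsics, pixels), "k1" (the pictures are not rectified: a ray, as slopes to the right and down, at radius r is drawn at 1 + k1 r^2 times it, then the intrinsics apply), "T" (4x4, takes a point from camera to world coordinates); the wrist camera has in their place "tool_from_camera" (4x4, takes a point from camera to tool coordinates, whose origin is the TCP and whose axes are the flange's). Camera axes: x right, y down, z forward; pixel columns grow to the right and rows downward; lengths in m; the calibration is good to about 2 mm. A picture is of the moment at which its call begins: read the wrist's pose just before it. camera_params takes no time and is no camera call.
- r.hand_in(): hands the job in; it is judged then, once.
The state is a dict: "time_s": time; "joints": joint angles; "joint_velocities": joint speeds; "effort": joint torques, N m; "position": TCP position; "ee_rot": TCP orientation; "contact_force": force on the tool from outside, world axes, zero at the start; "wrist_torque": the same for the moment, N m; "opening": opening from 0.0 (shut) to 1.0 (fully open); "grasp_force": force on a finger pad.
Only numpy, scipy, OpenCV 4.12 (cv2) and the standard library are available. Lean on these libraries where they do the work, as an engineer would, in place of code of your own. Each camera call takes 0.05 s, during which the arm holds its last target. There are 200 camera calls.

## Task

Shut off the test rig: turn the red valve lever until it stops, square across the pipe. Then take the red lock pin out of its grey block and put its steel end down through the hole in the yellow bracket, fully home, so that the lever cannot swing open again, and let go. Leave the other things on the worktop where they are.

Things in the scene. Friction and masses are not known exactly. Their poses are not given: they have to be found in the camera images.
- test_rig: fixed rig: aluminium base (x -106 to 50, y -132 to 104, 12 mm thick), brass ball valve with its pipe along y, white round gauge at the -y end (top 51 mm high), capped pipe at +y, yellow bracket at -x. Origin on the worktop below the lever's vertical axis; z up; at yaw 0 its -x side faces the robot. Heights: nut on the axis 88 mm, lever 84, valve body 64, inlet pipe 55 mm
- valve_lever (a joint): angle of the red lever about the vertical axis through the rig's origin. 0: open, along the pipe, pointing to the rig's +y; grows anticlockwise seen from above; 1.57 (end stop): shut, square across the pipe, pointing to the rig's -x. Stays where it is left; about 2.5 N at its end moves it
- lever_tip (a point): point on the red lever's centre line, 70 mm out from its axis. The lever is a flat bar 16 to 20 mm wide reaching 76 mm out from the axis, underside 78 mm and top 84 mm above the worktop; beyond 45 mm from the axis at least 22 mm are free below it
- eye (a point): centre of the vertical hole in the yellow bracket, at its upper face, 56 mm above the worktop, 55 mm to -x and 22 mm to +y of the rig's origin. Hole 13 mm diameter, through an 8 mm plate (50 x 40 mm), 36 mm free below it. The lever passes 22 mm above the plate; when shut, its edge is 12 mm from the hole's centre line: the pin stands beside it
- lock_pin: stepped pin, 120 mm long, 70 g, upright in its block: steel spigot 8 mm diameter, 40 mm long, tapered nose; above it a red round grip 18 mm diameter, 80 mm long, two thin black bands. Origin at the end of the steel nose, z along the pin to the red end. Grip it near the red end, 45 mm or more above the shoulder, so that the fingers clear the lever at the bracket
- pin_shoulder (a point): centre of the pin's shoulder, 40 mm from the steel end, where the red grip begins; it rests on the block at the start and on the bracket when fully home
- stow_block: grey stowage block, fixed, 50x50x52 mm high, with a vertical hole 13 mm wide in the middle of its top in which the pin stands. Origin at the centre of its underside
- tee: galvanised grey pipe tee lying down, 54x74x35 mm, a bystander, loose. Origin at the centre of its underside
- elbow: galvanised grey pipe elbow lying down, 64x64x40 mm, a bystander, loose. Origin at the centre of its underside
- nipple: grey hexagon nipple standing up, 45x45x46 mm, a bystander, loose. Origin at the centre of its underside
- tape_roll: pink roll of thread tape lying flat, 53x53x14 mm, a bystander, loose. Origin at the centre of its underside
- union: brass pipe union, 46x40x40 mm, a bystander, loose. Origin at the centre of its underside
- paste: round green tin with a white lid, 77x77x40 mm, a bystander, loose. Origin at the centre of its underside
Not all that is in view belongs to the job. Leave any green or purple look-alike of the lock_pin alone.

How it is judged:
On the way, in this order (a step that is already met when the one before it is completed fails the run):
1. the lever is turned to its end stop while the pin is not yet in the bracket (value of joint valve_lever above 1.45 rad and distance between pin_shoulder and eye above 0.05 m), for 0.2 s.
2. the pin is fully home in the bracket's hole, with the lever shut (value of joint valve_lever above 1.45 rad and horizontal distance between pin_shoulder and eye below 0.006 m and z of pin_shoulder in the frame of eye between -0.006 and 0.004 m and angle between lock_pin's own z axis and vertical below 0.12 rad), for 0.2 s.
At the end, for the whole second after the job is handed in: The lever is within 0.12 rad of its shut stop; the pin stands through the bracket's hole with its shoulder on the bracket (within 4 mm in height, 6 mm of the hole's centre, upright within 0.12 rad), released and at rest (all of step 2 and linear speed of lock_pin below 0.02 m/s); the robot touches nothing.
It fails at once if a bystander is moved more than 30 mm (distance of any of tee, elbow, nipple, tape_roll, union, paste from where it was at the start of the episode above 0.03 m).
It also fails if it takes over 64 s, if anything falls off the work surface, if the arm or the gripper's body presses on something with over 40 N, if the wrist force passes 120 N, or if a joint passes its speed limit or range.

## Working session

There is one attempt and no reset: what is moved stays moved. The work goes in short steps, Python scripts to look and compute and a shell command to move; the robot and the scene stay as the last step left them, time stands still between calls to the robot, and variables do not carry over. Pictures are saved under pics/ and viewed, at most 10 in all, crops included, and the job is handed in when it is done.

```bash
ls; mkdir -p pics; python3 - <<'E'
from bench import r,capture,camera_params
import cv2
s=r.sense();print(s,r.pinch_z)
for n in("scene","top"):
    im=capture(n);cv2.imwrite(f"pics/{n}0.png",im[:,:,::-1]);print(n,camera_params(n))
print(camera_params("wrist"))
E
```

```text
pics
{'time_s': 0.0, 'joints': array([ 9.58475110e-01,  5.28467308e-01,  1.43390281e+00, -1.33407545e-05,
        1.18136168e+00, -1.78510418e-01]), 'joint_velocities': array([ 1.23820540e-03, -1.63047863e-03,  5.16422495e-04, -7.39062850e-04,
       -1.28708920e-03, -2.28044222e-05]), 'effort': array([ 5.49205542e-04, -4.40044534e+01, -1.76595086e+01,  6.31902739e-02,
        5.81898505e-02, -1.56964766e-04]), 'position': array([0.26226683, 0.56651224, 0.22157075]), 'ee_rot': array([ 2.15205967e-01,  9.76568097e-01, -9.89414735e-04, -4.06297749e-04]), 'contact_force': array([-0.41846497, -0.37696398, -0.05528448]), 'wrist_torque': array([-0.00464529,  0.02078301,  0.00547846]), 'grasp_force': 0.0, 'opening': 1.0057240973560184} -0.0187
scene {'K': array([[405.91617084,   0.        , 319.76508103],
       [  0.        , 405.91617084, 195.35826546],
       [  0.        ,   0.        ,   1.        ]]), 'k1': 0.00536558964070371, 'T': array([[ 0.52262732, -0.59613012,  0.60949944, -0.09793416],
       [-0.85236584, -0.38065463,  0.3585729 , -0.34100987],
       [ 0.01825268, -0.70691649
[... 386 characters left out ...]
.00395872,  0.04155162],
       [ 0.00789794, -0.17365431, -0.984775  ,  1.67964626],
       [ 0.        ,  0.        ,  0.        ,  1.        ]])}
{'K': array([[318.37549623,   0.        , 320.44596403],
       [  0.        , 318.37549623, 200.74466794],
       [  0.        ,   0.        ,   1.        ]]), 'k1': 0.0041929721113944576, 'tool_from_camera': array([[-3.39215481e-04, -9.69232159e-01, -2.46148138e-01,
         6.70910388e-02],
       [ 9.99999835e-01, -4.43108190e-04,  3.66686839e-04,
         2.47848326e-04],
       [-4.64474932e-04, -2.46147973e-01,  9.69232149e-01,
        -1.61933490e-01],
       [ 0.00000000e+00,  0.00000000e+00,  0.00000000e+00,
         1.00000000e+00]])}
```

View pics/top0.png

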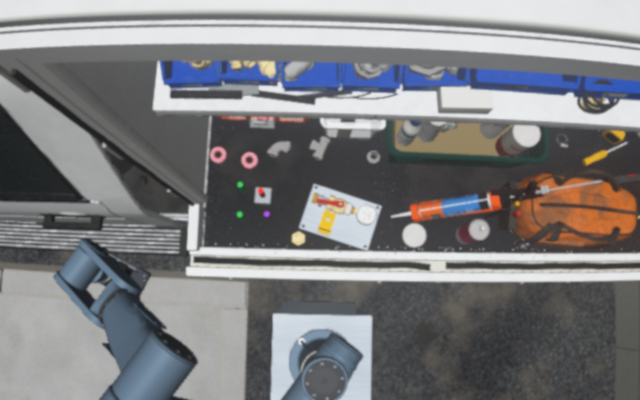

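View pics/scene0.png

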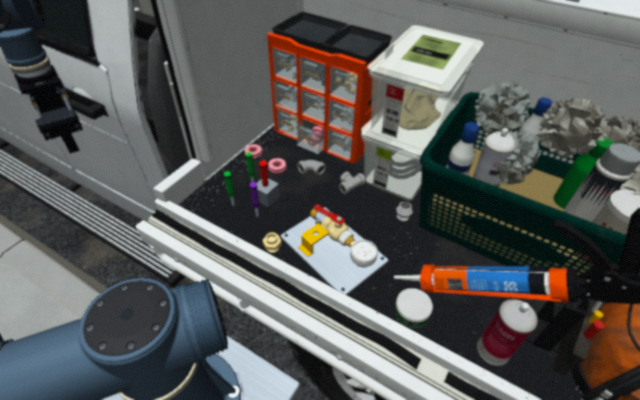

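The top view shows the rig at about (340,215), with the lever along the pipe. The candidates for the pin are red (262,192) in the grey block, green (240,184) and (240,214), and purple (266,214). Red in the block matches the description, and I'll check it in a close crop.

```bash
cat > h.py <<'E'
import numpy as np,cv2
from bench import r,capture,camera_params
from scipy.spatial.transform import Rotation as R
def ray(n,uv,pose=None):
    c=camera_params(n);K=c["K"]
    d=np.array([(uv[0]-K[0,2])/K[0,0],(uv[1]-K[1,2])/K[1,1]]);u=d.copy()
    for _ in range(10):u=d/(1+c["k1"]*(u@u))
    if n=="wrist":
        s=pose;T=np.eye(4);T[:3,:3]=R.from_quat(s["ee_rot"]).as_matrix();T[:3,3]=s["position"];T=T@c["tool_from_camera"]
    else:T=c["T"]
    return T[:3,3],T[:3,:3]@np.r_[u,1]
def onz(n,uv,z,pose=None):
    o,d=ray(n,uv,pose);return o+d*(z-o[2])/d[2]
def two(a,b):
    (o1,d1),(o2,d2)=a,b
    t=np.linalg.lstsq(np.c_[d1,-d2],o2-o1,rcond=None)[0];p,q=o1+t[0]*d1,o2+t[1]*d2
    return (p+q)/2,np.linalg.norm(p-q)
def blobs(im,lo,hi,amin=15):
    h=cv2.cvtColor(im,cv2.COLOR_RGB2HSV)
    if lo[0]>hi[0]: m=cv2.inRange(h,lo,(179,)+hi[1:])|cv2.inRange(h,(0,)+lo[1:],hi)
    else: m=cv2.inRange(h,lo,hi)
    n,l,st,c=cv2.connectedComponentsWithStats(m)
    return [(c[i].round(1).tolist(),st[i].tolist(),l==i) for i in range(1,n) if st[i,4]>=amin]
E
python3 - <<'E'
from h import *
ims={n:cv2.imread(f"pics/{n}0.png")[:,:,::-1].copy() for n in("top","scene")}
a=cv2.resize(ims["top"][120:260,205:385],None,fx=4,fy=4,interpolation=2)
b=cv2.resize(ims["scene"][140:300,210:400],None,fx=4,fy=4,interpolation=2)[:560]
cv2.imwrite("pics/c1.png",a[:,:,::-1]);cv2.imwrite("pics/c2.png",b[:,:,::-1])
for n,im in ims.items():
  for nm,lo,hi in(("red",(174,150,90),(6,255,255)),("yel",(18,150,120),(28,255,255))):
    for c,st,_ in blobs(im,lo,hi):
      if 200<c[0]<420 and 100<c[1]<290: print(n,nm,c,st,onz(n,c,.08 if nm=="red" else .056).round(3))
h=cv2.cvtColor(ims["top"],cv2.COLOR_RGB2HSV)
E
```

```text
top red [260.6, 191.1] [259, 188, 4, 7, 21] [0.533 0.204 0.08 ]
top red [327.9, 202.0] [317, 200, 21, 6, 54] [ 0.503 -0.009  0.08 ]
top yel [326.1, 222.6] [319, 211, 16, 23, 189] [ 0.441 -0.005  0.056]
scene red [278.3, 113.0] [271, 79, 26, 61, 199] [0.797 0.35  0.08 ]
scene red [351.0, 103.1] [336, 85, 24, 40, 89] [0.979 0.18  0.08 ]
scene red [326.5, 140.6] [299, 118, 53, 44, 166] [0.756 0.143 0.08 ]
scene red [344.5, 136.2] [329, 128, 26, 29, 81] [0.805 0.108 0.08 ]
scene red [262.6, 162.9] [259, 160, 8, 7, 46] [0.57  0.242 0.08 ]
scene red [263.5, 175.4] [261, 169, 6, 14, 52] [0.53  0.208 0.08 ]
scene red [328.4, 213.6] [313, 204, 32, 20, 155] [ 0.503 -0.014  0.08 ]
scene yel [312.8, 212.4] [311, 209, 5, 8, 26] [0.505 0.033 0.056]
scene yel [312.0, 237.8] [299, 223, 30, 33, 437] [ 0.433 -0.01   0.056]
scene yel [348.8, 240.4] [346, 237, 7, 8, 29] [ 0.474 -0.09   0.056]
```

View pics/c1.png

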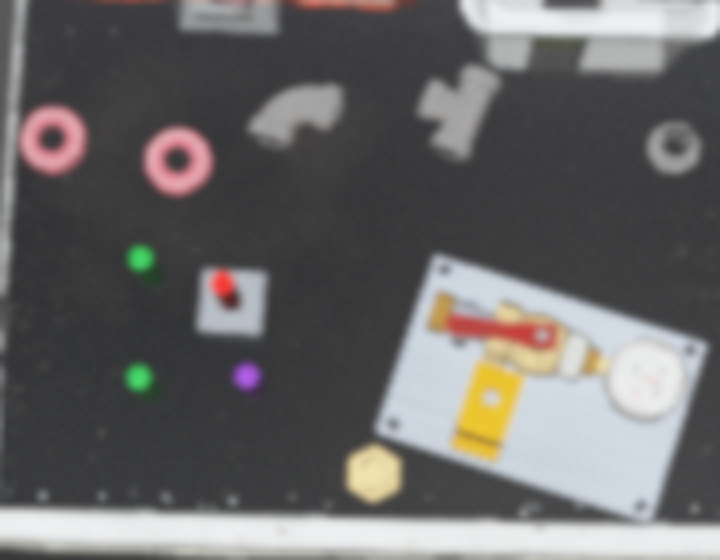

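View pics/c2.png

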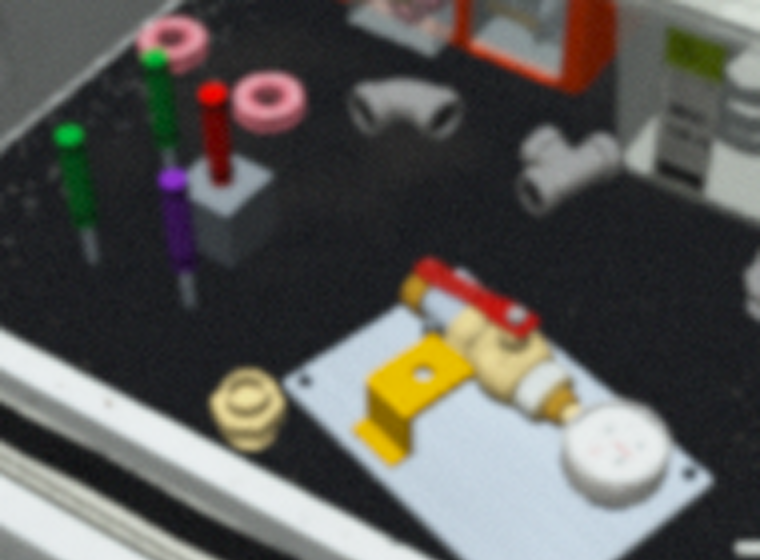

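```bash
python3 - <<'E'
from h import *
t=lambda x,y:(205+x/4-.4,120+y/4-.4); s=lambda x,y:(210+x/4-.4,140+y/4-.4)
w=[onz("top",t(*p),.012)[:2] for p in((435,255),(707,345),(375,433),(650,520))]
m=np.array([(.05,.104),(.05,-.132),(-.106,.104),(-.106,-.132)])
w=np.array(w);mc,wc=m-m.mean(0),w-w.mean(0)
yaw=np.arctan2((mc[:,0]*wc[:,1]-mc[:,1]*wc[:,0]).sum(),(mc*wc).sum())
c,q=np.cos(yaw),np.sin(yaw);M=np.array([[c,-q],[q,c]]);o=w.mean(0)-M@m.mean(0)
print("yaw",yaw,"o",o,"res",(w-(m@M.T+o)).round(4).tolist())
print("eye",M@[-.055,.022]+o)
print("nut",onz("top",t(543,335),.088),onz("scene",s(517,315),.088),two(ray("top",t(543,335)),ray("scene",s(517,315))))
print("eye top",onz("top",t(491,398),.056),"sc",onz("scene",s(425,374),.056))
print("levtip",onz("top",t(448,322),.084))
print("pin",onz("top",t(222,281),.132),onz("scene",s(213,93),.132),two(ray("top",t(222,281)),ray("scene",s(213,93))))
print("block",onz("top",t(232,302),.052), [onz("top",t(*p),.052).round(3)[:2].tolist() for p in((203,267),(268,271),(262,337),(195,332))],onz("scene",s(229,180),.052))
print("union",onz("top",t(374,473),.02),onz("scene",s(248,410),.02))
for n,p in (("g1",(140,258)),("g2",(139,377)),("pu",(247,376))):print(n,onz("top",t(*p),.12))
print("tape",onz("top",t(178,160),.014),onz("top",t(53,139),.014))
E
```

```text
yaw -0.2965135778314361 o [ 0.49820496 -0.04636517] res [[-0.0009, -0.0006], [-0.0019, 0.0004], [-0.0001, -0.0007], [0.0029, 0.0009]]
eye [ 0.45203323 -0.00925491]
nut [ 0.49836263 -0.04766747  0.088     ] [ 0.49712706 -0.04666609  0.088     ] (array([ 0.49797901, -0.04707209,  0.0875861 ]), np.float64(0.0015165306401208006))
eye top [ 0.45206992 -0.0089044   0.056     ] sc [ 0.45021889 -0.01013918  0.056     ]
levtip [0.50761181 0.02671987 0.084     ]
pin [0.52717722 0.20029225 0.132     ] [0.52422383 0.20080125 0.132     ] (array([0.5266582 , 0.2013306 , 0.13027208]), np.float64(0.002405332461008444))
block [0.52521771 0.19977309 0.052     ] [[0.553, 0.224], [0.551, 0.172], [0.497, 0.175], [0.5, 0.228]] [0.52782077 0.19780663 0.052     ]
union [0.39374908 0.08308881 0.02      ] [0.39128604 0.08385923 0.02      ]
g1 [0.54602306 0.26577419 0.12      ]
g2 [0.45335744 0.26220265 0.12      ]
pu [0.45615636 0.17947094 0.12      ]
tape [0.65073963 0.25335423 0.014     ] [0.66670924 0.359263   0.014     ]
```

Both views agree. The rig is at (0.498,-0.0465) with yaw -0.297, the eye is at about (0.4515,-0.0095), the lever is open by about 0.17 rad, and the red pin is at (0.526,0.2005). Next I move over to the lever with the fingers shut.

```bash
cat >> h.py <<'E'
def go(pos,xang):
    "remaining shift in tool axes (units of .03 m) and turn about tool z (units of .15 rad)"
    s=r.sense();Rm=R.from_quat(s["ee_rot"]).as_matrix()
    d=Rm.T@(np.array(pos)-s["position"])/.03
    a=np.arctan2(Rm[1,0],Rm[0,0]);t=-(np.deg2rad(xang)-a+np.pi)%(2*np.pi)-np.pi if 0 else -(((np.deg2rad(xang)-a+np.pi)%(2*np.pi))-np.pi)
    # tilt
    print("t",round(s["time_s"],2),"pos",s["position"].round(4),"xang",np.rad2deg(a).round(1),"tilt",Rm[:2,2].round(4),"shift",d.round(2),"turn",round(t/.15,2),"F",s["contact_force"].round(1),"op",round(s["opening"],3),"g",round(s["grasp_force"],1),"q6",s["joints"][5].round(2))
E
python3 -m crank '[[-1,[-1,-0.8,0],[0,0,0]],[-1,[-1,-0.8,0],[0,0,0]],[-1,[-1,-0.8,0],[0,0,0]],[-1,[-1,-0.8,0],[0,0,0]],[-1,[-1,-0.8,0],[0,0,0]],[-1,[-1,-0.8,0],[0,0,0]],[-1,[-1,-0.8,0],[0,0,0]],[-1,[-1,-0.8,0],[0,0,0]]]' 30
python3 -c "
from h import *
go((.541,.0085,.2216),82.8)"
```

```text
time_s: 0.9
position: [0.3999, 0.2905, 0.2223]
ee_rot: [0.215, 0.977, -0.0, -0.0]
contact_force: [-0.1, 0.4, -0.3]
opening: 0.357
grasp_force: 0.0
t 0.9 pos [0.3999 0.2905 0.2223] xang 155.2 tilt [-0.0005 -0.0002] shift [-8.22 -6.55  0.02] turn 8.42 F [-0.1  0.4 -0.3] op 0.357 g 0.0 q6 -0.74
```

```bash

python3 -m crank '[[-1,[-1,-0.8,0],[0,0,0]],[-1,[-1,-0.8,0],[0,0,0]],[-1,[-1,-0.8,0],[0,0,0]],[-1,[-1,-0.8,0],[0,0,0]],[-1,[-1,-0.8,0],[0,0,0]],[-1,[-1,-0.8,0],[0,0,0]],[-1,[-1,-0.8,0],[0,0,0]],[-1,[-1,-0.8,0],[0,0,0]]]' >/dev/null
python3 -m crank '[[-1,[0,0,0],[0,0,1]],[-1,[0,0,0],[0,0,1]],[-1,[0,0,0],[0,0,1]],[-1,[0,0,0],[0,0,1]],[-1,[0,0,0],[0,0,1]],[-1,[0,0,0],[0,0,1]],[-1,[0,0,0],[0,0,1]],[-1,[0,0,0],[0,0,1]]]' >/dev/null
python3 - <<'E'
from h import *
go((.541,.0085,.068),82.8)
s=r.sense();im=capture("wrist");cv2.imwrite("pics/w1.png",im[:,:,::-1])
E
```

```text
t 2.5 pos [0.5364 0.017  0.2221] xang 86.0 tilt [-0.0011  0.0002] shift [-0.27  0.18  5.14] turn 0.38 F [-0.6  1.   0.1] op 0.005 g 0.0 q6 -0.11
```

View pics/w1.png

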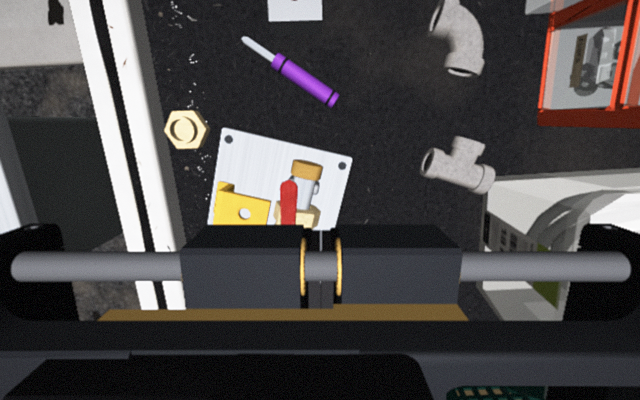

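The wrist view shows the lever end at (289,182), the bracket hole at (245,213), and the purple look-alike now lying on the worktop near (290,70). I compare these pixels with my rig estimate and take a scene view of the pins.

```bash
python3 - <<'E'
from h import *
s=r.sense()
print(onz("wrist",(289,178),.084,s),onz("wrist",(245,213),.056,s))
im=capture("scene")
cv2.imwrite("pics/s1.png",cv2.resize(im[120:300,190:420],None,fx=3,fy=3,interpolation=2)[:,:,::-1])
E
```

```text
[0.50735824 0.03274468 0.084     ] [ 0.45336823 -0.00646263  0.056     ]
```

View pics/s1.png

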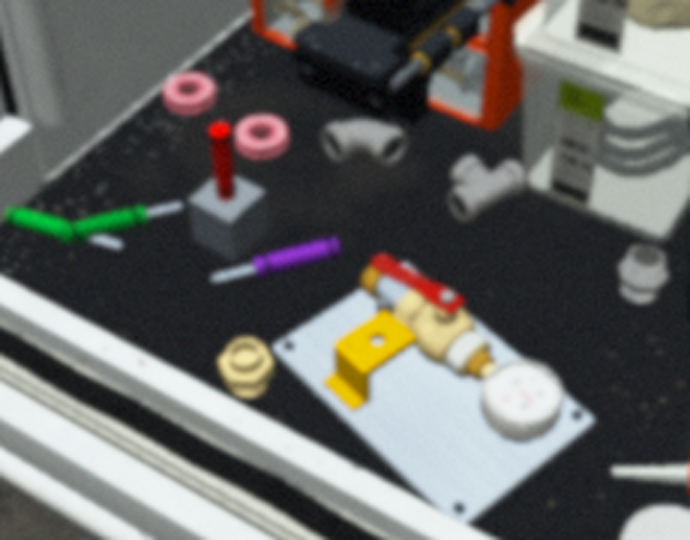

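The three look-alikes have fallen over on their own, and the red pin still stands in its block. Next I lower the fingers and push the lever round.

```bash

python3 -m crank '[[-1,[-0.27,0.18,0],[0,0,0.38]],[-1,[0,0,1],[0,0,0]],[-1,[0,0,1],[0,0,0]],[-1,[0,0,1],[0,0,0]],[-1,[0,0,1],[0,0,0]],[-1,[0,0,0.6],[0,0,0]],[-1,[0,0,0.54],[0,0,0]],[-1,[0,0,0],[0,0,0]]]' 
python3 -m crank '[[-1,[0,-0.2,0],[0,0,0]],[-1,[0,-0.2,0],[0,0,0]],[-1,[0.1,-0.24,0],[0,0,-0.8]],[-1,[0.1,-0.24,0],[0,0,-0.8]],[-1,[0.1,-0.24,0],[0,0,-0.8]],[-1,[0.1,-0.24,0],[0,0,-0.8]]]' 
python3 -c "
from h import *
s=r.sense();Rm=R.from_quat(s['ee_rot']).as_matrix();print('rel',Rm.T@(s['position']-[.498,-.0465,.068]))
go((.541,.0085,.068),163)"
```

```text
time_s: 3.4
position: [0.5399, 0.0088, 0.0662]
ee_rot: [0.747, 0.665, -0.002, -0.002]
contact_force: [0.8, 0.3, -0.1]
opening: 0.005
grasp_force: 0.0
time_s: 4.0
position: [0.5029, 0.0196, 0.07]
ee_rot: [0.567, 0.824, 0.001, 0.003]
contact_force: [3.0, -0.9, -0.9]
opening: 0.007
grasp_force: 1.3
rel [ 0.05997621  0.02826556 -0.00202714]
t 4.0 pos [0.5029 0.0196 0.07  ] xang 111.0 tilt [ 0.0073 -0.0015] shift [-0.8   1.05  0.08] turn -6.05 F [ 3.  -0.9 -0.9] op 0.007 g 1.3 q6 -0.55
```

```bash

python3 -m crank '[[-1,[0.1,-0.24,0],[0,0,-0.8]],[-1,[0.1,-0.24,0],[0,0,-0.8]],[-1,[0.1,-0.24,0],[0,0,-0.8]],[-1,[0.1,-0.24,0],[0,0,-0.8]],[-1,[0.1,-0.24,0],[0,0,-0.8]],[-1,[0.1,-0.24,0],[0,0,-0.8]],[-1,[0.1,-0.24,0],[0,0,-0.8]]]' 
python3 -c "
from h import *
s=r.sense();Rm=R.from_quat(s['ee_rot']).as_matrix();print('rel',Rm.T@(s['position']-[.498,-.0465,.068]))
go((.541,.0085,.068),163)"
```

```text
time_s: 4.7
position: [0.4523, 0.0029, 0.0699]
ee_rot: [0.182, 0.983, 0.0, 0.003]
contact_force: [2.0, 0.9, 0.1]
opening: 0.007
grasp_force: 1.3
rel [ 0.0603161   0.02979017 -0.00225316]
t 4.7 pos [0.4523 0.0029 0.0699] xang 159.1 tilt [ 0.0066 -0.001 ] shift [-2.69  1.23  0.08] turn -0.46 F [2.  0.9 0.1] op 0.007 g 1.3 q6 -1.45
```

```bash

python3 -m crank '[[-1,[0,-0.12,0],[0,0,-0.45]],[-1,[0,-0.1,0],[0,0,0]],[-1,[0,-0.08,0],[0,0,0]]]'
python3 -m crank '[[-1,[0,-0.06,0],[0,0,0]]]'
python3 -m crank '[[-1,[0,-0.06,0],[0,0,0]],[-1,[0,0,0],[0,0,0]]]'
python3 -c "
from h import *
s=r.sense();Rm=R.from_quat(s['ee_rot']).as_matrix();print('rel',Rm.T@(s['position']-[.498,-.0465,.068]))
go((.541,.0085,.068),163)"
```

```text
time_s: 5.0
position: [0.4468, -0.005, 0.0691]
ee_rot: [0.152, 0.988, 0.0, -0.0]
contact_force: [-1.2, 3.3, 1.5]
opening: 0.005
grasp_force: 1.4
time_s: 5.1
position: [0.4462, -0.0068, 0.0687]
ee_rot: [0.151, 0.988, 0.0, -0.0]
contact_force: [-0.5, 2.6, 0.8]
opening: 0.004
grasp_force: 1.4
time_s: 5.3
position: [0.446, -0.0089, 0.0683]
ee_rot: [0.151, 0.989, -0.0, -0.0]
contact_force: [-0.8, 2.3, 0.5]
opening: 0.002
grasp_force: 0.9
rel [ 0.06089368  0.02037105 -0.00024429]
t 5.3 pos [ 0.446  -0.0089  0.0683] xang 162.6 tilt [-0.0006  0.0001] shift [-2.85  1.5   0.01] turn -0.05 F [-0.8  2.3  0.5] op 0.002 g 0.9 q6 -1.54
```

```bash

python3 -m crank '[[-1,[0,-0.08,0],[0,0,0]]]' | grep -E "pos|force"
python3 -m crank '[[-1,[0,-0.08,0],[0,0,0]]]'| grep -E "pos|force"
python3 -m crank '[[-1,[0,-0.08,0],[0,0,0]]]'| grep -E "pos|force"
```

```text
position: [0.4451, -0.0108, 0.0682]
contact_force: [-0.8, 4.4, 1.6]
grasp_force: 1.8
position: [0.4446, -0.012, 0.0682]
contact_force: [4.0, 18.6, 1.4]
grasp_force: 9.4
position: [0.4444, -0.0126, 0.0683]
contact_force: [7.1, 28.6, 1.7]
grasp_force: 15.0
```

The force rose sharply, so the lever is at its stop. I back off, raise the tool and check.

```bash

python3 -m crank '[[-1,[0,0.3,0],[0,0,0]],[-1,[0,0.3,0],[0,0,0]],[-1,[0,0,-1],[0,0,0]],[-1,[0,0,-1],[0,0,0]],[-1,[0,0,-1],[0,0,0]],[-1,[0,0,-1],[0,0,0]],[0,[0,0,-0.5],[0,0,0]],[0,[0,0,0],[0,0,0]]]'
python3 - <<'E'
from h import *
im=capture("top");cv2.imwrite("pics/t2.png",im[:,:,::-1])
m=[b for b in blobs(im,(174,150,90),(6,255,255)) if 300<b[0][0]<360 and 150<b[0][1]<260]
for c,st,l in m:
    ys,xs=np.nonzero(l);vx,vy,x0,y0=cv2.fitLine(np.c_[xs,ys].astype(np.float32),2,0,.01,.01).ravel()
    a,b=onz("top",(x0-8*vx,y0-8*vy),.084),onz("top",(x0+8*vx,y0+8*vy),.084)
    print(c,st,np.rad2deg(np.arctan2(*(b-a)[[1,0]])),onz("top",c,.084))
go((.526,.2005,.2),135)
E
```

```text
time_s: 6.4
position: [0.4517, 0.0007, 0.2056]
ee_rot: [0.151, 0.989, -0.001, 0.003]
contact_force: [-0.0, 0.5, 0.4]
opening: 0.11
grasp_force: 0.0
t 6.45 pos [0.4506 0.001  0.2042] xang 162.6 tilt [ 0.0033 -0.0016] shift [-0.42  7.1   0.14] turn 3.22 F [-0.   0.7 -0.7] op 0.155 g 0.0 q6 -1.51
```

```bash

python3 -m crank '[[0,[-0.06,0.89,0],[0,0,0]],[0,[-0.06,0.89,0],[0,0,0]],[0,[-0.06,0.89,0],[0,0,0]],[0,[-0.06,0.89,0],[0,0,0]],[0,[-0.06,0.89,0],[0,0,0]],[0,[-0.06,0.89,0],[0,0,0]],[0,[-0.06,0.89,0],[0,0,0]],[0,[0,0.87,0],[0,0,0]]]'
python3 -m crank '[[0,[0,0,0],[0,0,0]],[0,[0,0,0],[0,0,0]]]' >/dev/null
python3 - <<'E'
from h import *
s=r.sense();im=capture("wrist");cv2.imwrite("pics/w3.png",im[:,:,::-1])
for c,st,_ in blobs(im,(172,140,60),(8,255,255),40): print(c,st,onz("wrist",c,.132,s))
im=capture("top")
for c,st,l in [b for b in blobs(im,(174,150,90),(6,255,255)) if 300<b[0][0]<360 and 150<b[0][1]<260]:
    ys,xs=np.nonzero(l);vx,vy,x0,y0=cv2.fitLine(np.c_[xs,ys].astype(np.float32),2,0,.01,.01).ravel()
    a,b=onz("top",(x0-8*vx,y0-8*vy),.084),onz("top",(x0+8*vx,y0+8*vy),.084)
    print("lever",c,st,np.rad2deg(np.arctan2(*(b-a)[[1,0]])),onz("top",c,.084))
go((.526,.2005,.093),162.6)
E
```

```text
time_s: 7.25
position: [0.525, 0.2017, 0.2012]
ee_rot: [0.151, 0.989, -0.001, -0.001]
contact_force: [-0.3, -0.5, -0.4]
opening: 0.497
grasp_force: 0.0
[56.2, 203.7] [39, 165, 37, 87, 1324] [0.45947834 0.01343616 0.132     ]
[321.1, 204.2] [310, 183, 23, 40, 679] [0.51898415 0.20327166 0.132     ]
[541.5, 390.4] [532, 386, 16, 14, 119] [0.73771732 0.3377091  0.132     ]
lever [336.2, 214.4] [332, 206, 9, 19, 47] -17.934607769353352 [ 0.46378045 -0.03539942  0.084     ]
t 7.55 pos [0.5243 0.2001 0.2022] xang 162.6 tilt [-0.0025 -0.001 ] shift [-0.06  0.04  3.64] turn -0.0 F [ 0.  -0.2  0.4] op 0.499 g 0.0 q6 -1.1
```

View pics/w3.png

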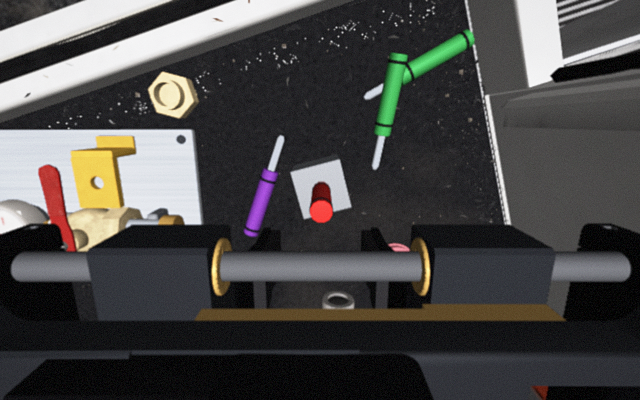

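The lever reads 162° in world angle, so it is shut. The red pin's top is at (321,211), centred between the fingers. Next I descend and grip.

```bash

python3 -m crank '[[0,[-0.06,0.04,0.8],[0,0,0]],[0,[0,0,0.8],[0,0,0]],[0,[0,0,0.8],[0,0,0]],[0,[0,0,0.7],[0,0,0]],[0,[0,0,0.54],[0,0,0]],[0,[0,0,0],[0,0,0]]]' 25
python3 -m crank '[[-1,[0,0,0],[0,0,0]],[-1,[0,0,0],[0,0,0]],[-1,[0,0,0],[0,0,0]],[-1,[0,0,0],[0,0,0]],[-1,[0,0,0],[0,0,0]],[-1,[0,0,0],[0,0,0]]]' 25
```

```text
time_s: 8.15
position: [0.5251, 0.2001, 0.0919]
ee_rot: [0.152, 0.988, -0.001, -0.003]
contact_force: [0.4, -0.6, -0.2]
opening: 0.5
grasp_force: 0.0
time_s: 8.75
position: [0.5278, 0.2017, 0.0949]
ee_rot: [0.151, 0.989, 0.0, 0.001]
contact_force: [-0.9, -0.4, 3.5]
opening: 0.2
grasp_force: 25.0
```

```bash

python3 -m crank '[[-1,[0,0,-0.5],[0,0,0]],[-1,[0,0,-1],[0,0,0]],[-1,[0,0,-1],[0,0,0]],[-1,[0,0,-1],[0,0,0]],[-1,[0,0,-0.3],[0,0,0]],[-1,[0,0,0],[0,0,0]]]'
python3 -c "
from h import *
go((.4515,-.0095,.2),162.6)"
```

```text
time_s: 9.35
position: [0.5279, 0.2018, 0.2092]
ee_rot: [0.151, 0.989, 0.0, 0.001]
contact_force: [-0.2, 1.2, -2.0]
opening: 0.2
grasp_force: 24.9
t 9.35 pos [0.5279 0.2018 0.2092] xang 162.6 tilt [0.0028 0.0005] shift [ 0.33 -7.48  0.29] turn 0.0 F [-0.2  1.2 -2. ] op 0.2 g 24.9 q6 -1.1
```

```bash

python3 -m crank '[[-1,[0.04,-0.8,0],[0,0,0]],[-1,[0.04,-1,0],[0,0,0]],[-1,[0.04,-1,0],[0,0,0]],[-1,[0.04,-1,0],[0,0,0]],[-1,[0.04,-1,0],[0,0,0]],[-1,[0.04,-1,0],[0,0,0]],[-1,[0.04,-1,0],[0,0,0]],[-1,[0.04,-0.68,0],[0,0,0]]]'
python3 -m crank '[[-1,[0,0,0.8],[0,0,0]],[-1,[0,0,0],[0,0,0]]]' >/dev/null
python3 - <<'E'
from h import *
go((.4515,-.0095,.2),162.6)
s=r.sense();im=capture("wrist");sc=capture("scene")
cv2.imwrite("pics/w4.png",cv2.resize(im[130:300,220:420],None,fx=3,fy=3,interpolation=2)[:,:,::-1])
cv2.imwrite("pics/s4.png",cv2.resize(sc[160:290,250:380],None,fx=4,fy=4,interpolation=2)[:,:,::-1])
E
```

```text
time_s: 10.15
position: [0.4489, -0.0108, 0.2062]
ee_rot: [0.152, 0.988, 0.0, -0.002]
contact_force: [-0.3, -0.2, -0.5]
opening: 0.201
grasp_force: 24.9
t 10.35 pos [ 0.4477 -0.0095  0.1809] xang 162.5 tilt [-0.0087  0.0025] shift [-0.11  0.04 -0.64] turn -0.01 F [-0.9 -0.1 -1.2] op 0.2 g 24.9 q6 -1.54
```

View pics/w4.png

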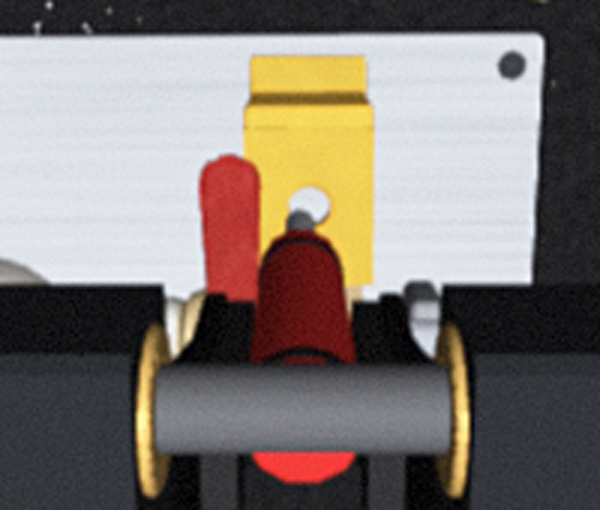

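View pics/s4.png

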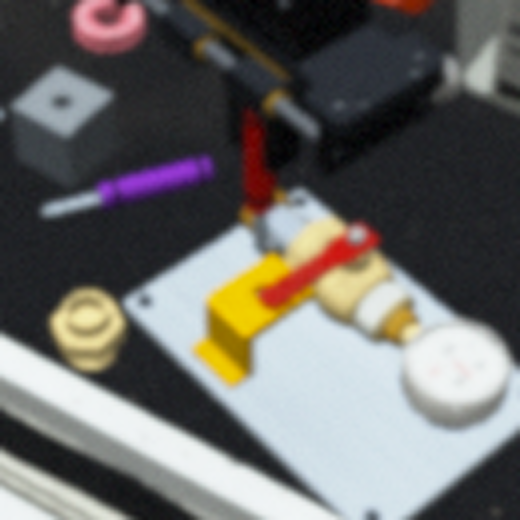

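The wrist crop shows the lever shut, the pin's nose at crop (300,213) and the hole at (309,206). The nose is a few millimetres off the hole, so I work out the offset in tool axes.

```bash
python3 - <<'E'
from h import *
class P:pass
tool={"ee_rot":[0,0,0,1],"position":np.zeros(3)}   # tool frame itself
w=lambda x,y:(220+x/3-.33,130+y/3-.33)
s=r.sense()
for z in (.183,.185,.187):
    print(z,"hole",onz("wrist",w(309,206),z-.056,tool).round(4))
for v in (211,215): print("nose",onz("wrist",w(300,v),.0815,tool).round(4))
# pin axis check: shoulder ~crop(303,240) far rim, top
print("top end",onz("wrist",w(304,460),-.0385,tool).round(4))
Rm=R.from_quat(s["ee_rot"]).as_matrix();print("hole tool from world est",Rm.T@(np.array([.4515,-.0095,.056])-s["position"]))
sc=capture("scene");tp=capture("top")
for n,im in(("scene",sc),("top",tp)):
  for c,st,_ in blobs(im,(18,150,120),(28,255,255)):
    if 295<c[0]<340 and 200<c[1]<250: print(n,c,st)
go((.4515,-.0095,.2),162.6)
E
```

```text
0.183 hole [-0.004   0.0025  0.127 ]
0.185 hole [-0.0045  0.0025  0.129 ]
0.187 hole [-0.005   0.0025  0.131 ]
nose [ 0.0058 -0.0002  0.0815]
nose [ 0.0047 -0.0003  0.0815]
top end [-0.0006  0.0005 -0.0385]
hole tool from world est [-0.00218668  0.00027848  0.12689583]
scene [310.5, 238.8] [299, 223, 30, 33, 373]
t 10.55 pos [ 0.4511 -0.0093  0.184 ] xang 162.7 tilt [-0.0006  0.0002] shift [-0.01 -0.   -0.53] turn 0.01 F [-0.4  0.7 -0.8] op 0.2 g 24.9 q6 -1.54
```

```bash
python3 - <<'E'
from h import *
sc=capture("scene");s=r.sense()
print(s["position"].round(4))
h=cv2.cvtColor(sc,cv2.COLOR_RGB2HSV)
for v in range(184,226):
    row=h[v,300:330]; m=[300+i for i in range(30) if (row[i,0]>170 or row[i,0]<6) and row[i,1]>140 and row[i,2]>50]
    g=''.join('R' if (p[0]>170 or p[0]<6) and p[1]>140 and p[2]>50 else 'y' if 15<p[0]<30 and p[1]>120 else '#' if p[2]>130 else '+' if p[2]>80 else '.' for p in row)
    print(v,g,np.mean(m).round(1) if m else '')
def proj(n,X):
    c=camera_params(n);T=np.linalg.inv(c["T"]);p=T[:3,:3]@X+T[:3,3];u=p[:2]/p[2];u=u*(1+c["k1"]*(u@u));return c["K"][:2,:2]@u+c["K"][:2,2]
Rm=R.from_quat(s["ee_rot"]).as_matrix()
for z in(-.0385,.0415,.0815):print("upright",z,proj("scene",s["position"]+Rm@[0,0,z]).round(1))
E
```

```text
[ 0.4514 -0.0093  0.1843]
184 ................yyy++++....... 
185 ................yy++++++...... 
186 ............R...yy..+++++..... 312.0
187 ............RRR.yyy..++++++... 313.0
188 ............RRR...y....+++++.. 313.0
189 ............RRRR........+++++. 313.5
190 ...........RRRRR.........+++++ 313.0
191 ...........RRRRRR.........++++ 313.5
192 ...........RRRRRR...........+. 313.5
193 ...........RRRRRR............. 313.5
194 ...........RRRRRR............. 313.5
195 ...........RRRRRR............. 313.5
196 ...........RRRRRR............. 313.5
197 ...........RRRRRR...y......... 313.5
198 ...........RRRRRR............. 313.5
199 +++........RRRRRR............. 313.5
200 ##+........RRRRRR............. 313.5
201 ###+.......RRRRRRR............ 314.0
202 ##++.......RRRRRRRR........... 314.5
203 +++........RRRRRRRRR.......... 315.0
204 +++........RRRRRRRRR.......... 315.0
205 ...........RRRRRRRRR.......... 315.0
206 ...........RRRRRRRRR.......... 315.0
207 ............RRRRRR.....++++... 314.5
208 ............RRRRRR.yy++####+.. 314.5
209 ...........RRRRRRR+yy+######++ 314.0
210 ...........+++RRRR++####+##### 315.5
211 ..........yyy#+RR+############ 315.5
212 ..........yyyy+++############# 
213 ..........yyyy#++############# 
214 ..........yyyy++############## 
215 ..........+yyy++############## 
216 ........++###+++############## 
217 .......+#####++++############# 
218 .....+########+++############# 
219 ....+##########++############# 
220 ..+############++############# 
221 ++##############++############ 
222 ################+++++######### 
223 #################yyy########## 
224 ################yyyyy######### 
225 ###############yyyyyyy###y##RR 328.5
upright -0.0385 [316.7 183.3]
upright 0.0415 [316.2 208.5]
upright 0.0815 [316. 220.]
```

The scene camera shows the pin nearly upright and in place. The wrist picture was taken before the arm had settled, so I lower the nose close to the plate and look again.

```bash

python3 -m crank '[[-1,[-0.1,0.04,0.4],[0,0,0]],[-1,[0,0,0.5],[0,0,0]],[-1,[0,0,0.1],[0,0,0]],[-1,[0,0,0],[0,0,0]],[-1,[0,0,0],[0,0,0]],[-1,[0,0,0],[0,0,0]]]'
python3 - <<'E'
from h import *
s=r.sense();im=capture("wrist")
cv2.imwrite("pics/w5.png",cv2.resize(im[175:240,280:370],None,fx=8,fy=8,interpolation=2)[:,:,::-1])
go((.4515,-.0095,.2),162.6)
capture("wrist");go((.4515,-.0095,.2),162.6)
E
```

```text
time_s: 11.2
position: [0.4548, -0.0095, 0.1546]
ee_rot: [0.151, 0.989, -0.0, 0.001]
contact_force: [0.2, -0.4, -1.0]
opening: 0.196
grasp_force: 24.9
t 11.25 pos [ 0.4547 -0.0095  0.1546] xang 162.6 tilt [ 0.0012 -0.0003] shift [ 0.1  -0.03 -1.51] turn 0.0 F [-0.7 -0.6 -0.5] op 0.199 g 24.9 q6 -1.53
t 11.3 pos [ 0.4546 -0.0095  0.1546] xang 162.6 tilt [ 0.001  -0.0003] shift [ 0.1  -0.03 -1.51] turn 0.0 F [-0.6  0.1 -0.6] op 0.196 g 24.9 q6 -1.53
```

View pics/w5.png

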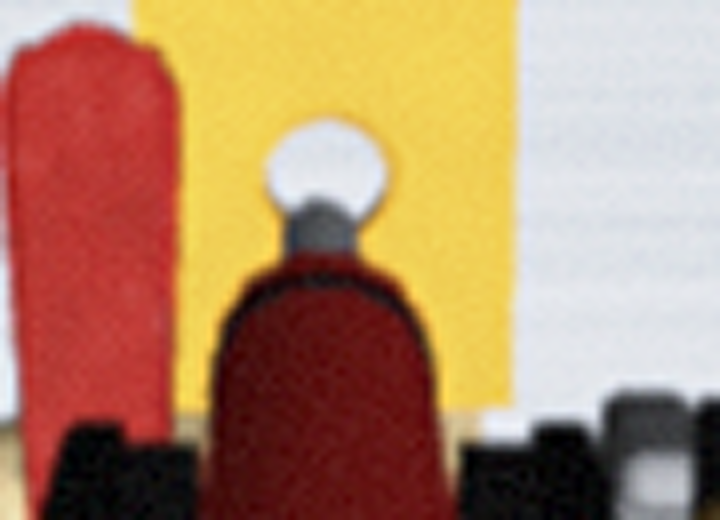

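The crop shows the hole centred at (328,176), and the nose centred on column 320 with its far rim at row 198. I work out the remaining offset.

```bash
python3 - <<'E'
from h import *
tool={"ee_rot":[0,0,0,1],"position":np.zeros(3)}
w=lambda x,y:(280+x/8-.44,175+y/8-.44)
for z in(.1535,.155):print("hole",onz("wrist",w(328,176),z-.056,tool).round(4))
for zz in(.0795,.0815,.0835):print("nose rim+x",onz("wrist",w(320,198),zz,tool).round(4))
print("shoulder rim +x",onz("wrist",w(322,250),.0415,tool).round(4))
s=r.sense();Rm=R.from_quat(s["ee_rot"]).as_matrix();print("hole est",Rm.T@(np.array([.4515,-.0093,.056])-s["position"]))
E
```

```text
hole [0.0048 0.0005 0.0975]
hole [0.0044 0.0005 0.099 ]
nose rim+x [ 0.0069 -0.0003  0.0795]
nose rim+x [ 0.0064 -0.0003  0.0815]
nose rim+x [ 0.0059 -0.0003  0.0835]
shoulder rim +x [ 0.0119 -0.0001  0.0415]
hole est [ 0.00313931 -0.0007631   0.09858651]
```

```bash

python3 -m crank '[[-1,[0.06,0.02,0],[0,0,0]],[-1,[0,0,0.3],[0,0,0]],[-1,[0,0,0.2],[0,0,0]],[-1,[0,0,0.15],[0,0,0]],[-1,[0,0,0.1],[0,0,0]],[-1,[0,0,0],[0,0,0]]]'
python3 -m crank '[[-1,[0,0,0.15],[0,0,0]],[-1,[0,0,0.1],[0,0,0]],[-1,[0,0,0],[0,0,0]]]'
```

```text
time_s: 11.9
position: [0.4524, -0.0083, 0.131]
ee_rot: [0.151, 0.989, 0.0, -0.001]
contact_force: [-0.1, -0.4, -0.3]
opening: 0.201
grasp_force: 24.9
time_s: 12.2
position: [0.4525, -0.0083, 0.1238]
ee_rot: [0.151, 0.989, 0.0, -0.0]
contact_force: [-0.0, 0.5, -0.4]
opening: 0.198
grasp_force: 24.9
```

The nose is about 14 mm into the hole with no force, so I continue down.

```bash

python3 -m crank '[[-1,[0,0,0.25],[0,0,0]],[-1,[0,0,0.25],[0,0,0]],[-1,[0,0,0.15],[0,0,0]],[-1,[0,0,0],[0,0,0]]]'
python3 -m crank '[[-1,[0,0,0.1],[0,0,0]],[-1,[0,0,0],[0,0,0]]]'
python3 -m crank '[[-1,[0,0,0.08],[0,0,0]],[-1,[0,0,0],[0,0,0]]]'
```

```text
time_s: 12.6
position: [0.4523, -0.0082, 0.1038]
ee_rot: [0.151, 0.989, 0.0, -0.001]
contact_force: [0.3, 0.4, -2.3]
opening: 0.199
grasp_force: 24.9
time_s: 12.8
position: [0.4526, -0.0083, 0.1014]
ee_rot: [0.151, 0.989, 0.0, -0.0]
contact_force: [0.3, 0.9, -1.6]
opening: 0.197
grasp_force: 24.9
time_s: 13.0
position: [0.4527, -0.0083, 0.0991]
ee_rot: [0.151, 0.989, 0.0, -0.0]
contact_force: [0.9, -0.9, -0.1]
opening: 0.198
grasp_force: 24.9
```

```bash

python3 -m crank '[[-1,[0,0,0.05],[0,0,0]],[-1,[0,0,0],[0,0,0]]]'|grep -E "pos|contact"
python3 -m crank '[[-1,[0,0,0.05],[0,0,0]],[-1,[0,0,0],[0,0,0]]]'|grep -E "pos|contact"
```

```text
position: [0.4531, -0.0084, 0.0988]
contact_force: [-2.6, -0.5, 9.5]
position: [0.4538, -0.0088, 0.0985]
contact_force: [-2.9, -0.4, 20.8]
```

The upward force shows the shoulder is seated on the bracket. I ease off, release and retreat upwards.

```bash

python3 -m crank '[[-1,[0,0,-0.06],[0,0,0]],[-0.3,[0,0,0],[0,0,0]],[-0.1,[0,0,0],[0,0,0]],[-0.1,[0,0,0],[0,0,0]],[-0.1,[0,0,0],[0,0,0]],[-0.1,[0,0,0],[0,0,0]]]'
python3 -m crank '[[-0.1,[0,0,-0.3],[0,0,0]],[-0.1,[0,0,-0.6],[0,0,0]],[-0.1,[0,0,-1],[0,0,0]],[-0.1,[0,0,-1],[0,0,0]],[-0.1,[0,0,-0.6],[0,0,0]],[-0.1,[0,0.8,0],[0,0,0]],[-0.1,[0,1,0],[0,0,0]],[-0.1,[0,1,0],[0,0,0]]]'
python3 -m crank '[[-0.1,[0,1,0],[0,0,0]],[-0.1,[0,1,0],[0,0,0]],[-0.1,[0,1,0],[0,0,0]],[-0.1,[0,1,0],[0,0,0]],[-0.1,[0,0,0],[0,0,0]]]'
python3 - <<'E'
from h import *
P={n:capture(n) for n in("scene","top")}
for n,im in P.items():
  for c,st,l in blobs(im,(174,150,60),(6,255,255),12):
    if 295<c[0]<360 and 175<c[1]<250: print(n,c,st)
def proj(n,X):
    c=camera_params(n);T=np.linalg.inv(c["T"]);p=T[:3,:3]@X+T[:3,3];u=p[:2]/p[2];u=u*(1+c["k1"]*(u@u));return c["K"][:2,:2]@u+c["K"][:2,2]
for n in P:print(n,"expected top",proj(n,np.array([.4515,-.0093,.136])).round(1),"shoulder",proj(n,np.array([.4515,-.0093,.056])).round(1),"lever tip",proj(n,np.array([.431,-.026,.084])).round(1),"nut",proj(n,np.array([.498,-.0465,.084])).round(1))
# scene trace: red columns per row
h=cv2.cvtColor(P["scene"],cv2.COLOR_RGB2HSV)
for v in range(192,250,2):print(v,''.join('R' if (p[0]>170 or p[0]<6) and p[1]>140 and p[2]>50 else 'y' if 15<p[0]<30 and p[1]>120 else '#' if p[2]>130 else '.' for p in h[v,296:350]))
E
```

```text
time_s: 14.0
position: [0.4527, -0.0083, 0.0978]
ee_rot: [0.151, 0.989, 0.0, -0.0]
contact_force: [0.3, -0.3, -0.7]
opening: 0.446
grasp_force: 0.0
time_s: 14.8
position: [0.4781, 0.0725, 0.2041]
ee_rot: [0.152, 0.988, 0.0, 0.001]
contact_force: [-0.0, -0.4, 0.3]
opening: 0.449
grasp_force: 0.0
time_s: 15.3
position: [0.5148, 0.1894, 0.2038]
ee_rot: [0.149, 0.989, 0.001, 0.001]
contact_force: [0.1, -0.5, -0.1]
opening: 0.445
grasp_force: 0.0
scene [322.5, 222.7] [311, 208, 34, 28, 264]
top [336.3, 214.2] [332, 206, 9, 19, 48]
top [327.6, 217.1] [326, 215, 4, 5, 17]
scene expected top [316.2 210.5] shoulder [315.8 232.6] lever tip [317.4 233.6] nut [338.9 219.2]
top expected top [328.4 215.8] shoulder [327.5 219.3] lever tip [333.  224.8] nut [339.9 203.7]
192 ......................................................
194 ......................................................
196 ......................................................
198 ......................................................
200 ###.##................................................
202 ######.............................
[... 676 characters left out ...]
##############RRRR.yyyyyy##RRRRRRR#####y.########..
228 ###############y#.RRR.yyyy##RRRRRR####################
230 ###########yyyyyy.RRRRRRRRRRRRR##y####################
232 ########yyyyyyyyy.RRRRRRRRRR##yyyy####################
234 ######yyyyyyyyyyyy##RRRRRR#yyyyy######################
236 ######yyyyyyyyyyyyyyy###yyyy##########################
238 ######yyyyyyyyyyyyyyyyyyy###########.###############yy
240 ######yyyyyyyyyyyyyyyyy################...########yyyy
242 ######yyyyyyyyyyyyyy#############################yyyyy
244 ######yyyyyyyyyyy##############################....yyy
246 ###yyyyyyyyyyyyy######################################
248 ###yyyyyyyyyyyyy######################################
```

The pin's top sits where a fully seated pin should be: scene (315,210) against an expected (316,210.5). The lever has not moved, so I hand in.

```bash
python3 -c "
from bench import r
print(r.hand_in())"
```

```text
the job is handed in; nothing more can be done
None
```

The job is handed in: the lever is shut against its stop, and the red lock pin is fully home in the bracket and released. The three look-alike pins fell over on their own early in the run, and the bystanders were never approached.

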